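# Make up two gift sets at the bangle stall

## Task

Make up the two gift sets from the stock on the table. The bridal set goes in the long three-part tray: the wide cuff in the large compartment, the squat brass pot in the middle one and the small wooden box in the small end one; the mother-and-daughter set goes in the short two-part tray: the slim full-size bangle in the large compartment and the child's bangle in the smaller one. Everything must lie flat or stand upright on the floor of its own compartment, clear of the walls' tops, and the oblong box and the slender flacon stay where they are.

Things in the scene. Friction and masses are not known exactly. Their poses are not given: they have to be found in the camera images.
- long_tray: Fixed white low tray with pale wooden rims, 240 (x) x 104 mm, three compartments in a row along x. Origin: centre of underside, z up. Floor 4 mm above the table; walls and dividers 4 mm thick, tops 9 mm above the table. Compartments 96 mm wide in y, centred on y = 0: large, 96 mm long, centred at x = +68 mm; middle, 64 mm long, at x = -16 mm; small end one, 64 mm long, at x = -84 mm.
- short_tray: Fixed white low tray with pale wooden rims, 180 (x) x 104 mm, two compartments along x. Origin: centre of underside, z up. Floor 4 mm above the table; walls and divider 4 mm thick, tops 9 mm above the table. Compartments 96 mm wide in y, centred on y = 0: large, 96 mm long, centred at x = +38 mm; smaller, 72 mm long, centred at x = -50 mm.
- wide_cuff: The wide bangle: thick, tall dark red ring lying flat, 74 mm outside, 50 mm inside diameter (wall 12 mm), 34 mm high, small brass studs on top; about 100 g. Loose, origin at the centre of its underside, z up. The origin is in the empty middle of the ring.
- slim_bangle: The slim full-size bangle: dark red ring lying flat, 72 mm outside, 56 mm inside diameter (wall 8 mm), only 16 mm high, brass studs on top; about 45 g. Loose, origin at the centre of its underside, z up. The origin is in the empty middle of the ring.
- child_bangle: The child's bangle: dark red ring lying flat, 54 mm outside, 38 mm inside diameter (wall 8 mm), 16 mm high, brass studs on top; about 30 g. Loose, origin at the centre of its underside, z up. The origin is in the empty middle of the ring.
- pot: Squat round lidded brass pot, 44 mm diameter, upright sides from 3 to 30 mm height, then a sloping lid with a small knob; 46 mm high in all; about 120 g. Loose, origin at the centre of its underside, z up. 
- ring_box: Small closed dark wooden box, 48 mm (x) x 36 mm (y) x 28 mm high, brass plate on the lid; about 60 g. Loose, origin at the centre of its underside, z up. 
- oblong_box: Not for the sets: longer, slimmer closed dark wooden box, 74 mm (x) x 30 mm (y) x 22 mm high. Loose, origin at the centre of its underside, z up. 
- flacon: Not for the sets: slender brass flacon, 28 mm diameter, 58 mm high with a narrow neck and stopper, standing among the stock. Loose, origin at the centre of its underside, z up. 
Mind the look-alikes: they are no part of the job. Leave any blue or turquoise look-alike of the ring_box alone.

How it is judged:
By the outcome, as a careful person would: the job done as asked, in the order asked, and still so for the second after the job is handed in, with the robot touching nothing.
It also fails if it takes over 123 s, if anything falls off the work surface, if the arm or the gripper's body presses on something with over 40 N, if the wrist force passes 120 N, or if a joint passes its speed limit or range.

## Robot

A 6-joint arm with a two-finger parallel gripper is mounted at the origin on the work surface. World frame = base frame: x ahead of the robot, y to its left, z up, the work surface at z = 0. Lengths are in m, angles in rad, forces in N, time in s.
With the tool pointing down it reaches from about 0.3 to 0.875 m from the base axis. Payload 6.4 kg.
Tool frame: the origin (TCP) lies at the very end of the fingers, on their centre line; the grasp point (between the pads) lies 19 mm behind it; z points along the fingers, y is the line along which they close (so a half turn about z gives the same grasp; the last joint's range is limited). The gripper opens to 85 mm and grips with 20 to 120 N. Pads are 22 mm wide; open, the fingers measure 114 mm over their backs; the gripper's body (76 mm by 85 mm) begins 54 mm behind the grasp point. The pads swing forward as they close: fully open they stand 13 mm farther back than shut.
Start: joints at [0.9, 0.181, 1.607, -0, 1.354, -0.206], TCP at [0.258, 0.514, 0.231] pointing down, gripper open.
Joint ranges: [-2.99, 2.99], [-0.89, 2.07], [0.3, 2.58], [-1.14, 4.28], [0, 2.63], [-3.12, 3.12]. Speed limits (rad/s): [2.57, 2.57, 3.01, 3.14, 3.14, 3.14].

## Interface

Orientations are given as a unit quaternion [w, x, y, z].
In Python, from bench import ctrl gives the robot as it stands.
- The arm moves only by the tool jog_arm, never from a script. Its argument "series" is a list that holds one entry, the list of rows, each a list of 7 numbers: the shift along the tool's x, y, z in mm, then the turn, a rotation vector about the tool's x, y, z in rad, then the finger opening in mm, from 0 to 85.4. In form: [[[tx, ty, tz, rx, ry, rz, gripper], ...]]. A call has exactly 10 rows; each row shifts and turns the commanded pose from where the row before left it, along the tool's axes as they then stand; what a row does not reach is not made up. A row lasts 1/10 s, in which the tool goes at most 50 mm and 8.59 degrees, less where a joint would pass 70% of its speed; a pose out of reach is approached as far as the arm can. A call with a gripper value outside its range is refused whole. The fingers move at their own pace and stop on an object; the grip force is fixed at half the most. Time passes only in rows, so rows that do not move let the fingers close, or fill a call up. It gives the time, the measured TCP pose, the force, the opening and the grip force at its end, in the units of the state.
- ctrl.get_obs(): the state, without advancing time (a new reading comes with each control period).
- ctrl.camera(name): name is "scene" or "top" or "wrist"; returns a dict with "frame" (384x512x3 uint8, blue, green, red), "z_map" (384x512 float32, m along the optical axis (not along the pixel's ray), 0 where there is no reading), "fx", "fy", "cx", "cy" (pixels), "k1" (the pictures are not rectified: a ray, as slopes to the right and down, at radius r is drawn at 1 + k1 r^2 times it, then the intrinsics apply), "xyz" and "rotation" of the camera in the world. Camera axes: x right, y down, z forward; pixel columns grow to the right and rows downward; lengths in m; the calibration is good to about 2 mm. A picture is of the moment at which its call begins.
- ctrl.hand_in(): hands the job in; it is judged then, once.
The state is a dict: "time_s": time; "q": joint angles; "dq": joint speeds; "joint_efforts": joint torques, N m; "eef_pos": TCP position; "eef_rot": TCP orientation; "wrist_force": force on the tool from outside, world axes, zero at the start; "torque": the same for the moment, N m; "opening": opening from 0.0 (shut) to 1.0 (fully open); "grasp_force": force on a finger pad.
Only numpy, scipy, OpenCV 4.12 (cv2) and the standard library are available. Lean on these libraries where they do the work, as an engineer would, in place of code of your own. Each camera call takes 0.05 s, during which the arm holds its last target. There are 200 camera calls.

## Working session

There is one attempt and no reset: what is moved stays moved. The work goes in short steps, Python scripts to look and compute and a tool call to move; the robot and the scene stay as the last step left them, time stands still between calls to the robot, and variables do not carry over. Pictures are saved under pics/ and viewed, at most 15 in all, crops included, and the job is handed in when it is done.

Besides the shell and the picture viewer there is one more tool, called as name([rows], argument=value, ...), one row to a line, values as JSON. jog_arm: Moves the arm, as the interface text tells. Its arguments: {"type":"object","properties":{"series":{"type":"array"}},"required":["series"]}

```bash
ls; mkdir -p pics; cat > h.py <<'E'
import numpy as np, cv2, json
from bench import ctrl
def grab(name,fn=None):
    c=ctrl.camera(name)
    if fn: cv2.imwrite('pics/'+fn,c['frame'])
    np.save('pics/'+name+'.npy',c,allow_pickle=True)
    return c
def rays(c,uv):
    uv=np.atleast_2d(np.asarray(uv,float))
    K=np.array([[c['fx'],0,c['cx']],[0,c['fy'],c['cy']],[0,0,1]])
    s=cv2.undistortPoints(uv.reshape(-1,1,2),K,np.array([c['k1'],0,0,0.])).reshape(-1,2)
    R=np.asarray(c['rotation'],float)
    return np.c_[s,np.ones(len(s))]@R.T, np.asarray(c['xyz'])
def toplane(c,uv,z):
    d,o=rays(c,uv); return o+d*((z-o[2])/d[:,2])[:,None]
def cloud(c):
    h,w=c['z_map'].shape; v,u=np.mgrid[:h,:w]
    d,o=rays(c,np.c_[u.ravel(),v.ravel()]); P=o+d*c['z_map'].reshape(-1,1)
    return P.reshape(h,w,3)
E
python3 - <<'E'
from h import *
t=grab('top','top1.png'); s=grab('scene','scene1.png')
for c in (t,s): print({k:v for k,v in c.items() if k not in('frame','z_map')})
print(ctrl.get_obs())
E
```

```text
pics
{'fx': 446.06833058972586, 'fy': 446.06833058972586, 'cx': 259.8425029399356, 'cy': 195.5888820104118, 'k1': -0.17909561223371215, 'xyz': array([0.51726761, 0.00503609, 1.14591273]), 'rotation': array([ 0.03302437, -0.69726715,  0.71567643, -0.02313358])}
{'fx': 449.35367532181795, 'fy': 449.35367532181795, 'cx': 262.1597122478535, 'cy': 184.52483733810686, 'k1': 0.001551288411262772, 'xyz': array([ 1.13434404, -0.46116468,  0.61040283]), 'rotation': array([-0.40067836,  0.81887596,  0.3687837 , -0.18137694])}
{'time_s': 0.1, 'q': array([ 8.99702905e-01,  1.81480982e-01,  1.60792910e+00,  6.33721694e-06,
        1.35381991e+00, -2.06311265e-01]), 'dq': array([-0.00021658, -0.00064069, -0.00246978,  0.00019899,  0.00103585,
        0.00017198]), 'joint_efforts': array([ 1.93339606e-04, -4.45870936e+01, -3.52237058e+01, -4.87024372e-04,
        4.12652837e-03, -6.62461957e-06]), 'eef_pos': array([0.25739304, 0.51359828, 0.23045606]), 'eef_rot': array([-3.50541950e-04,  2.30305571e-01,  9.73118016e-01, -7.39828157e-04]), 'wrist_force': array([-0.17065235, -0.01850732,  0.07232431]), 'torque': array([-0.00734327,  0.05651751,  0.01520862]), 'grasp_force': 0.0, 'opening': 1.0002320592955984}
```

```bash
sed -i "s/R=np.asarray(c\['rotation'\],float)/R=Rot(c['rotation'])/; s/^from bench.*/from bench import ctrl\nfrom scipy.spatial.transform import Rotation as Ro\ndef Rot(q): return Ro.from_quat(np.roll(q,-1)).as_matrix()/" h.py
python3 - <<'E'
from h import *
t=np.load('pics/top.npy',allow_pickle=True).item()
P=cloud(t); print(P[190,250],P[100,100],P[300,400])
z=P[...,2]; print(np.percentile(z[t['z_map']>0],[5,25,50,75,95]))
m=((z>0.012)&(z<0.08)&(P[...,0]>.2)).astype('uint8')
n,l,st,ce=cv2.connectedComponentsWithStats(m)
for i in range(1,n):
    if st[i,4]>60: q=P[l==i]; print(i,ce[i].round(),st[i,4],q.min(0).round(3),q.max(0).round(3),np.median(t['frame'][l==i],0))
big=cv2.resize(t['frame'],(800,600),interpolation=cv2.INTER_CUBIC);cv2.imwrite('pics/top1b.png',big)
E
```

```text
[ 0.62400819  0.04500534 -0.0017835 ] [ 0.88231379  0.4498557  -0.00100084] [ 0.32779628 -0.33602842  0.00137405]
[-7.52089965e-01 -2.06615248e-03  6.22419392e-04  2.85974275e-03
  6.15457712e-02]
1 [323.  86.] 3108 [ 0.841 -0.272  0.012] [ 0.93  -0.029  0.077] [ 41.  47. 130.]
2 [202.  89.] 3065 [0.841 0.039 0.012] [0.93  0.281 0.077] [ 54.  76. 111.]
3 [256. 127.] 280 [ 0.756 -0.003  0.012] [0.809 0.053 0.034] [176.  94.  46.]
5 [ 81. 144.] 289 [0.729 0.468 0.014] [0.792 0.517 0.08 ] [19. 38. 52.]
6 [196. 147.] 286 [0.708 0.154 0.012] [0.762 0.206 0.034] [161.  170.   12.5]
7 [490. 167.] 1972 [ 0.576 -0.652  0.012] [ 0.743 -0.495  0.066] [ 85. 102. 109.]
8 [235. 161.] 285 [0.669 0.055 0.013] [0.727 0.108 0.034] [ 26.  59. 101.]
9 [293. 163.] 171 [ 0.663 -0.093  0.012] [ 0.715 -0.042  0.024] [ 27.  46. 129.]
26 [ 41. 234.] 1100 [0.382 0.538 0.012] [0.638 0.683 0.032] [ 78. 134. 159.]
35 [292. 204.] 358 [ 0.558 -0.099  0.013] [ 0.61  -0.021  0.028] [ 27.  65. 111.]
44 [248. 207.] 240 [0.558 0.03  0.014] [0.601 0.07  0.049] [ 27. 123. 163.]
87 [455. 271.] 832 [ 0.3   -0.473  0.012] [ 0.499 -0.466  0.08 ] [ 7. 16. 31.]
88 [490. 252.] 1471 [ 0.402 -0.652  0.012] [ 0.487 -0.493  0.079] [76. 79. 78.]
91 [223. 254.] 407 [0.428 0.081 0.013] [0.5   0.15  0.041] [ 37.  43. 140.]
96 [314. 257.] 240 [ 0.413 -0.149  0.012] [ 0.481 -0.078  0.023] [ 27.  35. 129.]
112 [272. 262.] 108 [ 0.425 -0.021  0.012] [0.452 0.006 0.062] [ 23.  108.5 149. ]
```

View pics/top1b.png

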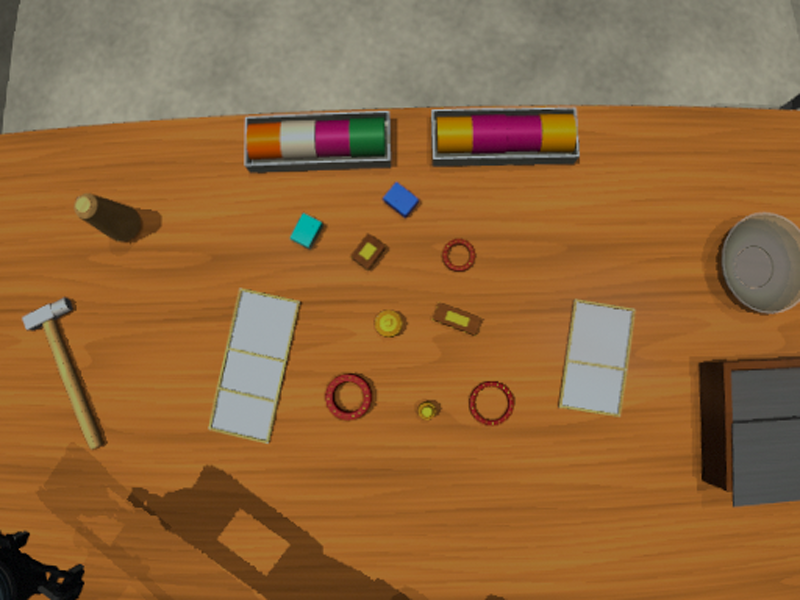

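View pics/scene1.png

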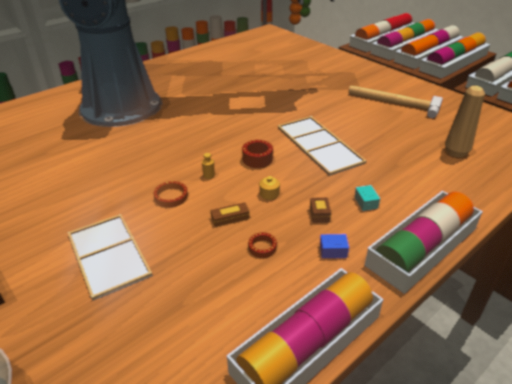

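Top view (800x600 px): cuff (349,396), slim bangle (492,403), child's bangle (458,255), pot (388,323), oblong box (457,319), flacon (428,410). The long tray is at (255,365) and the short tray at (597,357), with the large compartments at the upper (+x) ends.
Three things could be the ring box: brown with a brass plate (369,252), turquoise (307,231) and blue (401,200). Only the brown one is dark wood with a brass plate, so it fits.

```bash
cat > m.py <<'E'
from h import *
H=dict(cuff=.034,slim=.016,child=.016,pot=.03,ring_box=.028)
G=dict(cuff=(.465,.115),slim=(.447,-.113),child=(.69,-.068),pot=(.58,.05),ring_box=(.697,.081),long=(.52,.235),short=(.53,-.26))
def mask(c,n):
    f=cv2.cvtColor(c['frame'],cv2.COLOR_BGR2HSV).astype(int); h,s,v=f[...,0],f[...,1],f[...,2]
    if n in('long','short'): return (s<40)&(v>140)
    if n in('cuff','slim','child'): return (((h<5)|(h>172))&(s>120))
    if n=='pot': return (h>=17)&(h<34)&(s>150)
    return ((v<125)&(h<20))|((h>=20)&(h<34)&(s>150))
def project(c,p):
    R=Rot(c['rotation']); a=(np.asarray(p)-c['xyz'])@R
    K=np.array([[c['fx'],0,c['cx']],[0,c['fy'],c['cy']],[0,0,1]])
    return cv2.projectPoints(a.reshape(1,1,3),np.zeros(3),np.zeros(3),K,np.array([c['k1'],0,0,0.]))[0].ravel()
def measure(c,n,g=None):
    g=G[n] if g is None else g; hz=.004 if n in('long','short') else H[n]/2
    m=mask(c,n); h,w=m.shape; v,u=np.mgrid[:h,:w]
    XY=toplane(c,np.c_[u.ravel(),v.ravel()],hz)[:,:2].reshape(h,w,2)
    rad=.14 if n in('long','short') else .06
    m=(m&(np.linalg.norm(XY-g,axis=-1)<rad)).astype('uint8')
    if n in('long','short'): m=cv2.morphologyEx(m,cv2.MORPH_CLOSE,np.ones((7,7)))
    else: m=cv2.morphologyEx(m,cv2.MORPH_CLOSE,np.ones((3,3)))
    cs=cv2.findContours(m,cv2.RETR_EXTERNAL,cv2.CHAIN_APPROX_NONE)[0]
    k=max(cs,key=cv2.contourArea)
    q=toplane(c,k.reshape(-1,2),hz)[:,:2].astype('float32')*1000
    (cx,cy),(a,b),an=cv2.minAreaRect(q)
    if a<b: a,b,an=b,a,an+90
    an=(an+90)%180-90
    return np.round([cx,cy,a,b,an],1)
E
python3 - <<'E'
from m import *
for cn in('top','scene'):
    c=np.load(f'pics/{cn}.npy',allow_pickle=True).item()
    for n in G:
        try: print(cn,n,measure(c,n))
        except Exception as e: print(cn,n,e)
c=np.load('pics/top.npy',allow_pickle=True).item()['frame']
s=np.load('pics/scene.npy',allow_pickle=True).item()['frame']
cv2.imwrite('pics/crop1.png',np.vstack([cv2.resize(c[110:190,170:310],(700,400),interpolation=3)[:290],cv2.resize(s[170:260,230:400],(700,370),interpolation=3)[:300]]))
E
```

```text
top cuff [463.1 117.9  71.7  71.6 -46.2]
top slim [ 446.5 -115.2   68.9   68.6   88.4]
top child [680.9 -53.5  44.5  15.1  33.5]
top pot [580.5  49.2  43.2  43.1  43.6]
top ring_box [697.   78.2  53.1  44.4 -38.7]
top long [517.2 274.7 232.1  94.3 -14. ]
top short [ 514.5 -292.9  172.2   95.1  -10.6]
scene cuff [467.5 107.5  12.4   8.7  64.5]
scene slim max() iterable argument is empty
scene child [703.  -81.6   0.    0.    0. ]
scene pot [574.4  52.4  76.5  43.5 -41.6]
scene ring_box [698.3  76.1  73.3  42.  -41.6]
scene long [513.1 277.3 227.3  93.2 -13.8]
scene short [ 510.6 -292.4  168.5   95.1  -10.5]
```

View pics/crop1.png

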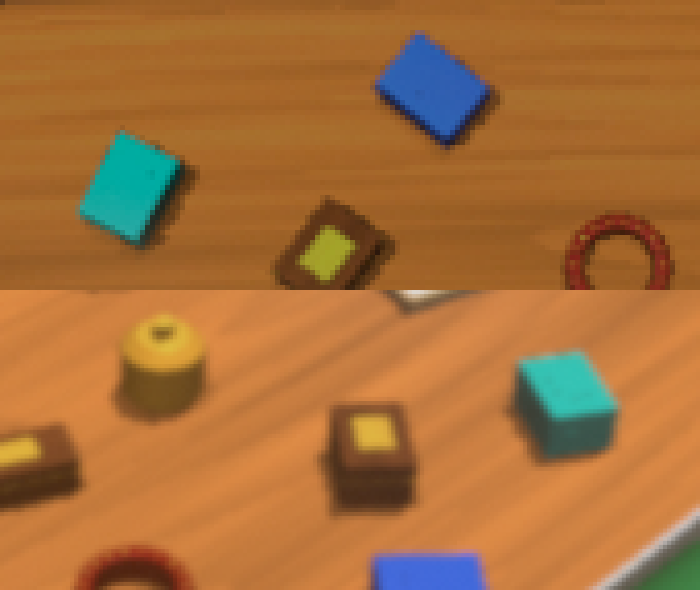

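The crop shows the brown box with a brass plate at top-crop (327,253) and scene-crop (372,455). The turquoise and blue cubes are plainly different, so the brown one is the ring box. Next I move to hover over the cuff wall.

```bash
cat > go.py <<'E'
import sys
from h import *
def go(x,y,z,yl=None):
    o=ctrl.get_obs(); R=Rot(o['eef_rot']); p=o['eef_pos']*1000
    ya=np.degrees(np.arctan2(R[1,1],R[0,1])); d=np.array([x,y,z])-p
    print('t',round(o['time_s'],2),'tcp',p.round(1),'yline',round(ya,1),'tilt',R[:,2].round(3),'open',round(o['opening']*85.4,1),'F',o['wrist_force'].round(1),'q5',round(o['q'][5],2))
    print('shift now',(R.T@d).round(1))
    if yl is not None:
        t=(yl-ya+90)%180-90; R2=Ro.from_euler('z',t,degrees=True).as_matrix()@R
        print('rz',round(-np.radians(t),3),'shift after turn',(R2.T@d).round(1))
if __name__=='__main__': go(*map(float,sys.argv[1:]))
E
python3 go.py 477 145.7 110
```

```text
t 0.1 tcp [257.4 513.6 230.5] yline 63.4 tilt [-0.001 -0.001 -1.   ] open 85.4 F [-0.2 -0.   0.1] q5 -0.21
shift now [-361.3 -230.2  120.7]
```

jog_arm([
  [[-36, -23, 12, 0, 0, 0, 40], [-36, -23, 12, 0, 0, 0, 40], [-36, -23, 12, 0, 0, 0, 40], [-36, -23, 12, 0, 0, 0, 40], [-36, -23, 12, 0, 0, 0, 40], [-36, -23, 12, 0, 0, 0, 40], [-36, -23, 12, 0, 0, 0, 40], [-36, -23, 12, 0, 0, 0, 40], [-36, -23, 12, 0, 0, 0, 40], [-36, -23, 12, 0, 0, 0, 40]],
])

```text
time_s: 1.1
eef_pos: [0.4768, 0.1454, 0.1107]
eef_rot: [-0.0, 0.23, 0.973, 0.0]
wrist_force: [0.7, 0.5, -0.1]
opening: 0.466
grasp_force: 0.0
```

```bash
python3 - <<'E'
from m import *
from go import go
go(477,145.7,110)
w=grab('wrist','w1.png'); print({k:v for k,v in w.items() if k not in('frame','z_map')})
for n in G:
    try: print(n,measure(w,n))
    except Exception as e: print(n,'-')
E
```

```text
t 1.1 tcp [476.8 145.4 110.7] yline 63.4 tilt [-0.  0. -1.] open 39.8 F [ 0.7  0.5 -0.1] q5 -1.05
shift now [-0.   0.3  0.7]
{'fx': 276.7127940384224, 'fy': 276.7127940384224, 'cx': 253.282613388639, 'cy': 192.09696117651316, 'k1': 0.023181620515381515, 'xyz': array([0.40697202, 0.18094202, 0.25215778]), 'rotation': array([0.13072919, 0.84075522, 0.51917515, 0.08060831])}
cuff [466.5 110.8  75.6  74.6   4.7]
slim [ 458.2 -104.4   76.2   45.8  -41.3]
child [642.  -44.3   1.5   0.  -31.3]
pot [578.6  53.5  48.3  28.1 -24.3]
ring_box [681.6 101.8  43.8  40.6 -33.9]
long [516.7 269.9 232.1  98.4 -13.5]
short -
```

View pics/w1.png

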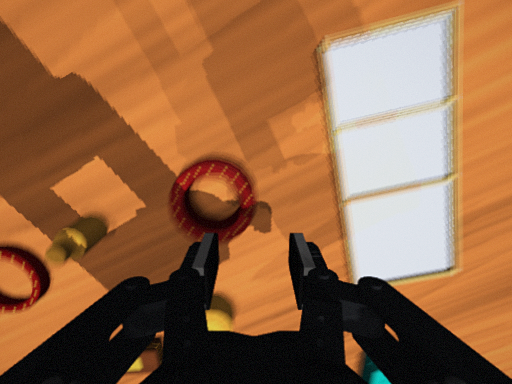

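The wrist view shows the cuff at (213,197), the fingertips at about (210,240) and (297,240), and the long tray on the right with its large compartment at the lower end (400,230). The wrist and top estimates of the cuff and tray differ by about 5 mm in y. I'll check the wrist calibration against the visible fingertips.

```bash
python3 - <<'E'
from m import *
from go import go
w=np.load('pics/wrist.npy',allow_pickle=True).item();t=np.load('pics/top.npy',allow_pickle=True).item()
o=ctrl.get_obs();R=Rot(o['eef_rot'])
for s in(-20,20):
  for b in(0,-8): print(s,b,project(w,o['eef_pos']+R@np.array([0,s,b])/1000).round(1))
# hole centres on the top plane
for n,c in(('w',w),('t',t)):
  m=mask(c,'cuff').astype('uint8');m=cv2.morphologyEx(m,cv2.MORPH_CLOSE,np.ones((3,3)))
  cs,hi=cv2.findContours(m,cv2.RETR_CCOMP,cv2.CHAIN_APPROX_NONE)
  for k,hh in zip(cs,hi[0]):
    if cv2.contourArea(k)>60:
      for z in(0,.016,.034):
        q=toplane(c,k.reshape(-1,2),z)[:,:2]*1000
        if z==0 and np.linalg.norm(q.mean(0)-[465,115])>40: break
        print(n,'hole' if hh[3]>=0 else 'outer',z,[round(float(a),1) for a in cv2.minEnclosingCircle(q.astype('float32'))[0]],(q.max(0)-q.min(0)).round(1))
P=cloud(w);m=mask(w,'cuff');sel=m&(P[...,2]>.027)&(np.linalg.norm(P[...,:2]-[.465,.115],axis=-1)<.06)
print('depth top',P[sel].min(0).round(4),P[sel].max(0).round(4))
E
```

```text
-20 0 [212.4 253.1]
-20 -8 [210.4 260.5]
20 0 [281.1 253.2]
20 -8 [282.5 260.6]
w outer 0 [470.4, 106.0] [81.9 79.7]
w outer 0.016 [466.4, 110.7] [76.7 74.7]
w outer 0.034 [461.9, 116.1] [70.8 69. ]
w hole 0 [466.6, 114.2] [52.4 61.3]
w hole 0.016 [462.8, 118.4] [49.1 57.4]
w hole 0.034 [458.5, 123.2] [45.3 53.1]
t outer 0 [462.1, 119.1] [74.3 72.5]
t outer 0.016 [462.9, 117.5] [73.3 71.5]
t outer 0.034 [463.8, 115.7] [72.1 70.3]
t hole 0 [462.4, 118.6] [54.1 51.8]
t hole 0.016 [463.1, 117.0] [53.3 51.1]
t hole 0.034 [464.0, 115.3] [52.5 50.3]
depth top [0.4268 0.0802 0.027 ] [0.4983 0.1737 0.2068]
```

jog_arm([
  [[0, 0, 30, 0, 0, 0, 40], [0, 0, 25, 0, 0, 0, 40], [0, 0, 8, 0, 0, 0, 40], [0, 0, 0, 0, 0, 0, 40], [0, 0, 0, 0, 0, 0, 40], [0, 0, 0, 0, 0, 0, 40], [0, 0, 0, 0, 0, 0, 40], [0, 0, 0, 0, 0, 0, 40], [0, 0, 0, 0, 0, 0, 40], [0, 0, 0, 0, 0, 0, 40]],
])

```text
time_s: 2.15
eef_pos: [0.4765, 0.1471, 0.0485]
eef_rot: [0.0, 0.23, 0.973, 0.0]
wrist_force: [-0.1, -0.0, -0.0]
opening: 0.473
grasp_force: 0.0
```

```bash
python3 - <<'E'
from m import *
w=grab('wrist','w2.png'); s=grab('scene')
a=cv2.resize(w['frame'][100:340,110:390],(560,480)); b=cv2.resize(s['frame'][100:220,200:260],(240,480))
cv2.imwrite('pics/w2.png',np.hstack([a,b]))
E
```

```text
(no output)
```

View pics/w2.png

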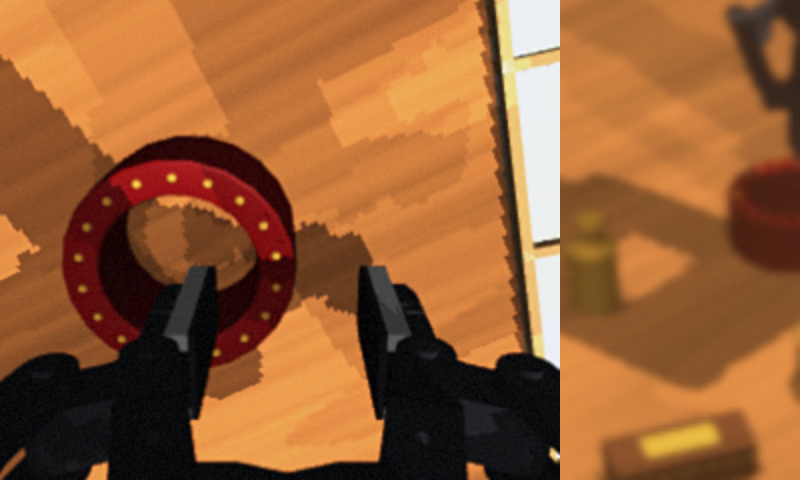

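The close view shows the cuff ring centred at (180,262), with its right wall centred at x≈276. The fingertips are at (203,270) and (370,270), so the left finger is inside the hole and the wall is about 3 mm to −y of the middle. This agrees with the top camera. Next I shift, descend and close.

jog_arm([
  [[0, -3, 12, 0, 0, 0, 40], [0, 0, 12, 0, 0, 0, 40], [0, 0, 10, 0, 0, 0, 40], [0, 0, 0, 0, 0, 0, 20], [0, 0, 0, 0, 0, 0, 5], [0, 0, 0, 0, 0, 0, 0], [0, 0, 0, 0, 0, 0, 0], [0, 0, 0, 0, 0, 0, 0], [0, 0, 0, 0, 0, 0, 0], [0, 0, 0, 0, 0, 0, 0]],
])

```text
time_s: 3.25
eef_pos: [0.4752, 0.1444, 0.0145]
eef_rot: [0.0, 0.23, 0.973, 0.0]
wrist_force: [-0.2, -0.0, -1.3]
opening: 0.136
grasp_force: 57.2
```

```bash
python3 go.py 596.5 285.8 100
```

```text
t 3.25 tcp [475.2 144.4  14.5] yline 63.4 tilt [ 0.  0. -1.] open 11.6 F [-0.2 -0.  -1.3] q5 -1.05
shift now [-45.1 180.8 -85.5]
```

jog_arm([
  [[0, 0, -10, 0, 0, 0, 0], [0, 0, -25, 0, 0, 0, 0], [0, 0, -30, 0, 0, 0, 0], [-5, 20, -20, 0, 0, 0, 0], [-8, 32, 0, 0, 0, 0, 0], [-10, 40, 0, 0, 0, 0, 0], [-10, 40, 0, 0, 0, 0, 0], [-7, 29, 0, 0, 0, 0, 0], [-5, 20, 0, 0, 0, 0, 0], [0, 0, 0, 0, 0, 0, 0]],
])

```text
time_s: 4.25
eef_pos: [0.5979, 0.2879, 0.1001]
eef_rot: [0.001, 0.229, 0.973, 0.001]
wrist_force: [-0.7, 0.2, -1.0]
opening: 0.141
grasp_force: 57.5
```

```bash
python3 - <<'E'
from m import *
from go import go
go(595.9,286.2,20)
w=grab('wrist','w3.png')
E
```

```text
t 4.25 tcp [597.9 287.9 100.1] yline 63.5 tilt [ 0.002  0.001 -1.   ] open 12.0 F [-0.7  0.2 -1. ] q5 -0.84
shift now [ 1.1 -2.6 80.1]
```

View pics/w3.png

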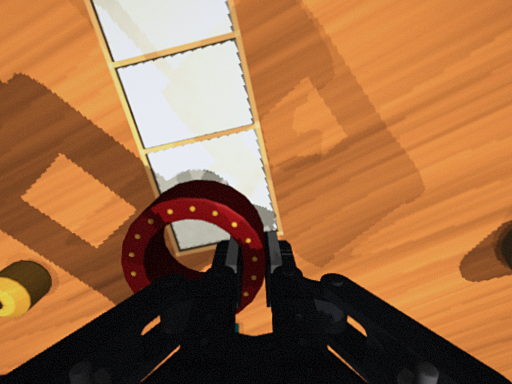

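The held cuff is at (195,245), over the far end of the large compartment as expected, since it is higher and nearer the camera. Next I lower it.

jog_arm([
  [[1, -3, 20, 0, 0, 0, 0], [0, 0, 25, 0, 0, 0, 0], [0, 0, 18, 0, 0, 0, 0], [0, 0, 10, 0, 0, 0, 0], [0, 0, 5, 0, 0, 0, 0], [0, 0, 3, 0, 0, 0, 0], [0, 0, 0, 0, 0, 0, 0], [0, 0, 0, 0, 0, 0, 20], [0, 0, 0, 0, 0, 0, 30], [0, 0, 0, 0, 0, 0, 35]],
])

```text
time_s: 5.3
eef_pos: [0.5948, 0.284, 0.0191]
eef_rot: [0.001, 0.23, 0.973, 0.0]
wrist_force: [-0.1, 0.0, 0.7]
opening: 0.41
grasp_force: 0.0
```

```bash
python3 go.py 580 50 110
```

```text
t 5.3 tcp [594.8 284.   19.1] yline 63.4 tilt [ 0.001  0.    -1.   ] open 35.0 F [-0.1  0.   0.7] q5 -0.84
shift now [ -91.7 -215.7  -91. ]
```

jog_arm([
  [[0, 0, -30, 0, 0, 0, 35], [0, 0, -35, 0, 0, 0, 40], [-5, -12, -20, 0, 0, 0, 80], [-15, -36, -6, 0, 0, 0, 80], [-17, -40, 0, 0, 0, 0, 80], [-17, -40, 0, 0, 0, 0, 80], [-17, -40, 0, 0, 0, 0, 80], [-13, -30, 0, 0, 0, 0, 80], [-8, -18, 0, 0, 0, 0, 80], [0, 0, 0, 0, 0, 0, 80]],
])

```text
time_s: 6.3
eef_pos: [0.58, 0.0467, 0.1098]
eef_rot: [0.001, 0.232, 0.973, -0.0]
wrist_force: [-0.9, -0.7, -0.3]
opening: 0.935
grasp_force: 0.0
```

```bash
python3 - <<'E'
from m import *
from go import go
go(580,50,12)
t=grab('top'); print(measure(t,'cuff',(.582,.258)),measure(t,'long'),measure(t,'pot'))
w=grab('wrist')
a=cv2.resize(w['frame'][60:340,90:410],(480,420)); b=cv2.resize(t['frame'][160:300,120:220],(300,420))
cv2.imwrite('pics/w4.png',np.hstack([a,b]))
E
```

```text
t 6.3 tcp [580.   46.7 109.8] yline 63.2 tilt [ 0.001 -0.001 -1.   ] open 79.9 F [-0.9 -0.7 -0.3] q5 -1.23
shift now [ 1.6  3.  97.8]Traceback (most recent call last):
  File "<stdin>", line 4, in <module>
  File "m.py", line 23, in measure
    k=max(cs,key=cv2.contourArea)
ValueError: max() iterable argument is empty
```

```bash
python3 - <<'E'
from m import *
t=np.load('pics/top.npy',allow_pickle=True).item();w=grab('wrist')
a=cv2.resize(w['frame'][60:340,90:410],(480,420)); b=cv2.resize(t['frame'][160:300,120:220],(300,420))
cv2.imwrite('pics/w4.png',np.hstack([a,b]))
E
```

```text
(no output)
```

View pics/w4.png

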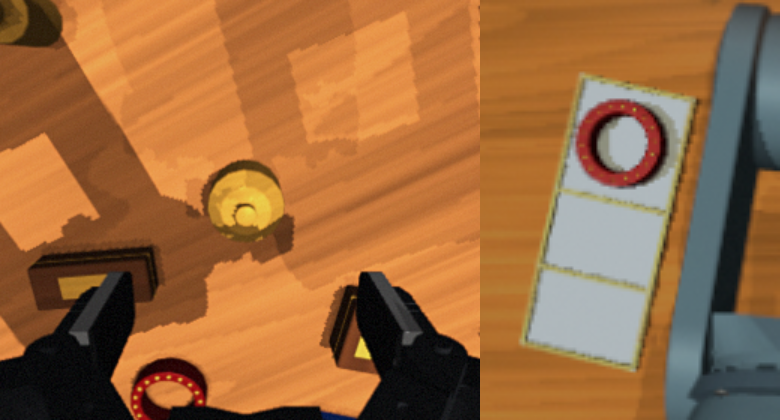

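The pot is at crop (246,205), midway between the fingers (118 and 370). The right panel shows the cuff inside the large compartment at (620,143). The oblong box (95,275) is near the left finger, so I narrow the opening before descending.

jog_arm([
  [[2, 2, 15, 0, 0, 0, 62], [0, 0, 25, 0, 0, 0, 62], [0, 0, 25, 0, 0, 0, 62], [0, 0, 20, 0, 0, 0, 62], [0, 0, 15, 0, 0, 0, 62], [0, 0, 5, 0, 0, 0, 62], [0, 0, 0, 0, 0, 0, 30], [0, 0, 0, 0, 0, 0, 30], [0, 0, 0, 0, 0, 0, 30], [0, 0, 0, 0, 0, 0, 30]],
])

```text
time_s: 7.4
eef_pos: [0.5794, 0.052, 0.0051]
eef_rot: [0.001, 0.23, 0.973, 0.0]
wrist_force: [0.6, 0.3, -1.4]
opening: 0.491
grasp_force: 60.7
```

```bash
python3 go.py 500.5 278.9 90 76
```

```text
t 7.4 tcp [579.4  52.    5.1] yline 63.4 tilt [ 0.002 -0.    -1.   ] open 41.9 F [ 0.6  0.3 -1.4] q5 -1.22
shift now [172.1 167.5 -85. ]
rz -0.22 shift after turn [131.3 201.1 -85. ]
```

jog_arm([
  [[0, 0, -15, 0, 0, 0, 30], [0, 0, -30, 0, 0, 0, 30], [0, 0, -30, 0, 0, 0, 30], [16, 16, -10, 0, 0, 0, 30], [30, 29, 0, 0, 0, 0, 30], [34, 33, 0, 0, 0, 0, 30], [34, 33, 0, 0, 0, 0, 30], [30, 29, 0, 0, 0, 0, 30], [18, 18, 0, 0, 0, 0, 30], [10, 9, 0, 0, 0, 0, 30]],
])

```text
time_s: 8.4
eef_pos: [0.4992, 0.2807, 0.0907]
eef_rot: [0.001, 0.229, 0.973, 0.001]
wrist_force: [0.2, -0.4, -1.3]
opening: 0.49
grasp_force: 61.0
```

```bash
python3 - <<'E'
from go import *
go(500.5,278.9,9.2); w=grab('wrist','w5.png')
E
```

```text
t 8.4 tcp [499.2 280.7  90.7] yline 63.5 tilt [ 0.001  0.001 -1.   ] open 41.9 F [ 0.2 -0.4 -1.3] q5 -0.8
shift now [-1.9 -1.1 81.5]
```

View pics/w5.png

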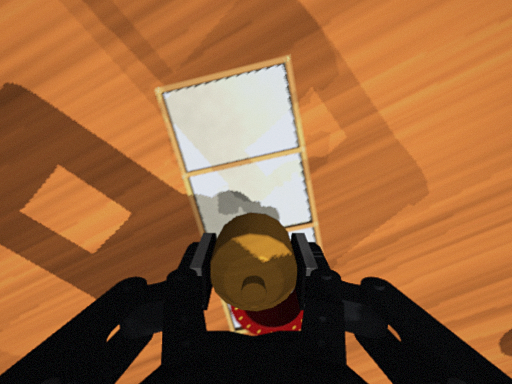

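The pot is held at (255,262), and the middle compartment is centred at about (250,193), where points straight below the tool appear. Next I lower it.

jog_arm([
  [[-2, -1, 20, 0, 0, 0, 30], [0, 0, 25, 0, 0, 0, 30], [0, 0, 18, 0, 0, 0, 30], [0, 0, 10, 0, 0, 0, 30], [0, 0, 5, 0, 0, 0, 30], [0, 0, 3, 0, 0, 0, 30], [0, 0, 0, 0, 0, 0, 30], [0, 0, 0, 0, 0, 0, 50], [0, 0, 0, 0, 0, 0, 60], [0, 0, 0, 0, 0, 0, 60]],
])

```text
time_s: 9.45
eef_pos: [0.5016, 0.2769, 0.0089]
eef_rot: [0.001, 0.23, 0.973, 0.0]
wrist_force: [-0.9, -0.9, 0.2]
opening: 0.703
grasp_force: 0.0
```

```bash
python3 go.py 697 78.2 110 51.3
```

```text
t 9.45 tcp [501.6 276.9   8.9] yline 63.4 tilt [ 0.001  0.    -1.   ] open 60.0 F [-0.9 -0.9  0.2] q5 -0.81
shift now [-263.8  -90.1 -100.9]
rz 0.211 shift after turn [-276.8  -32.9 -100.9]
```

jog_arm([
  [[0, 0, -30, 0, 0, 0, 60], [0, 0, -35, 0, 0, 0.1, 60], [0, 0, -35, 0, 0, 0.11, 60], [-30, -4, 0, 0, 0, 0, 60], [-45, -5, 0, 0, 0, 0, 60], [-48, -6, 0, 0, 0, 0, 60], [-48, -6, 0, 0, 0, 0, 60], [-45, -5, 0, 0, 0, 0, 60], [-40, -4, 0, 0, 0, 0, 60], [-21, -3, 0, 0, 0, 0, 60]],
])

```text
time_s: 10.45
eef_pos: [0.6991, 0.0748, 0.1086]
eef_rot: [0.001, 0.332, 0.943, -0.0]
wrist_force: [0.0, 0.1, 0.3]
opening: 0.703
grasp_force: 0.0
```

```bash
python3 - <<'E'
from go import *
go(697,78.2,4,51.3); w=grab('wrist'); s=grab('scene')
a=cv2.resize(w['frame'][60:340,90:410],(480,420)); b=cv2.resize(s['frame'][110:180,270:370],(300,210))
cv2.imwrite('pics/w6.png',np.hstack([a,np.vstack([b,b*0])]))
E
```

```text
t 10.45 tcp [699.1  74.8 108.6] yline 51.2 tilt [ 0.002 -0.001 -1.   ] open 60.1 F [0.  0.1 0.3] q5 -0.95
shift now [  4.    1.3 104.6]
rz -0.002 shift after turn [  4.    1.3 104.6]
```

View pics/w6.png

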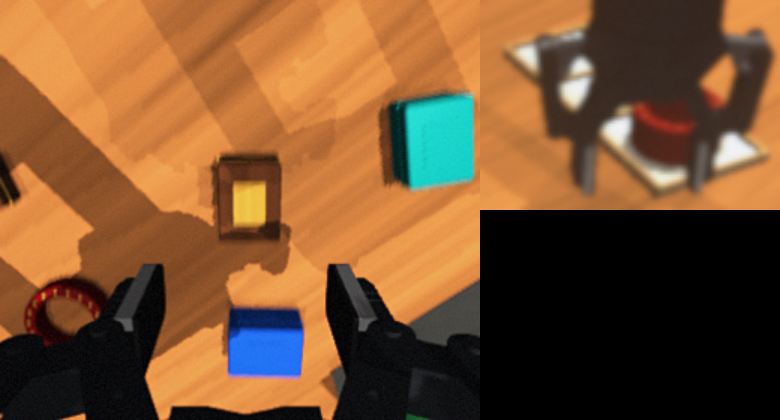

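The box is upright and square to the fingers at crop (249,203), with the finger midpoint at 245. The turquoise box (435,140) and the blue box (265,342) are clear of the gripper. Next I descend and grip.

jog_arm([
  [[3, 1, 20, 0, 0, 0, 60], [0, 0, 30, 0, 0, 0, 60], [0, 0, 25, 0, 0, 0, 60], [0, 0, 18, 0, 0, 0, 60], [0, 0, 8, 0, 0, 0, 60], [0, 0, 3, 0, 0, 0, 60], [0, 0, 0, 0, 0, 0, 25], [0, 0, 0, 0, 0, 0, 25], [0, 0, 0, 0, 0, 0, 25], [0, 0, 0, 0, 0, 0, 25]],
])

```text
time_s: 11.55
eef_pos: [0.6964, 0.0805, 0.006]
eef_rot: [0.001, 0.331, 0.944, 0.0]
wrist_force: [-0.8, -1.1, 5.3]
opening: 0.404
grasp_force: 61.2
```

```bash
python3 go.py 434.5 295.3 110 76
```

```text
t 11.55 tcp [696.4  80.5   6. ] yline 51.3 tilt [ 0.003 -0.    -1.   ] open 34.5 F [-0.8 -1.1  5.3] q5 -0.95
shift now [ 338.4    4.3 -104.8]
rz -0.43 shift after turn [ 305.8  145.2 -104.5]
```

jog_arm([
  [[0, 0, -15, 0, 0, 0, 25], [0, 0, -30, 0, 0, -0.14, 25], [0, 0, -30, 0, 0, -0.145, 25], [0, 0, -30, 0, 0, -0.145, 25], [28, 13, 0, 0, 0, 0, 25], [41, 20, 0, 0, 0, 0, 25], [43, 20, 0, 0, 0, 0, 25], [43, 20, 0, 0, 0, 0, 25], [43, 20, 0, 0, 0, 0, 25], [43, 20, 0, 0, 0, 0, 25]],
])

```text
time_s: 12.55
eef_pos: [0.4872, 0.2495, 0.1103]
eef_rot: [0.0, 0.122, 0.992, 0.0]
wrist_force: [1.2, 0.3, -0.7]
opening: 0.409
grasp_force: 60.6
```

```bash
python3 go.py 434.5 295.3 110 76
```

```text
t 12.55 tcp [487.2 249.5 110.3] yline 76.0 tilt [ 0.001  0.    -1.   ] open 34.9 F [ 1.2  0.3 -0.7] q5 -1.07
shift now [62.2 31.6  0.3]
rz -0.001 shift after turn [62.2 31.7  0.3]
```

jog_arm([
  [[35, 17, 0, 0, 0, 0, 25], [20, 10, 0, 0, 0, 0, 25], [9, 5, 0, 0, 0, 0, 25], [0, 0, 20, 0, 0, 0, 25], [0, 0, 20, 0, 0, 0, 25], [0, 0, 20, 0, 0, 0, 25], [0, 0, 10, 0, 0, 0, 25], [0, 0, 0, 0, 0, 0, 25], [0, 0, 0, 0, 0, 0, 25], [0, 0, 0, 0, 0, 0, 25]],
])

```text
time_s: 13.55
eef_pos: [0.4355, 0.2954, 0.0404]
eef_rot: [0.001, 0.122, 0.993, 0.0]
wrist_force: [0.6, 0.0, -0.7]
opening: 0.407
grasp_force: 60.6
```

```bash
python3 - <<'E'
from go import *
go(434.5,295.3,10,76); w=grab('wrist','w7.png'); s=grab('scene'); t=grab('top')
a=cv2.resize(w['frame'][40:340,70:430],(480,400)); b=cv2.resize(s['frame'][100:180,260:370],(300,218));c=cv2.resize(t['frame'][170:300,120:230],(300,355))[:182]
cv2.imwrite('pics/w7.png',np.hstack([a,np.vstack([b,c])]))
E
```

```text
t 13.55 tcp [435.5 295.4  40.4] yline 76.0 tilt [ 0.002  0.001 -1.   ] open 34.7 F [ 0.6  0.  -0.7] q5 -0.96
shift now [ 1.  -0.3 30.4]
rz -0.001 shift after turn [ 1.  -0.3 30.4]
```

View pics/w7.png

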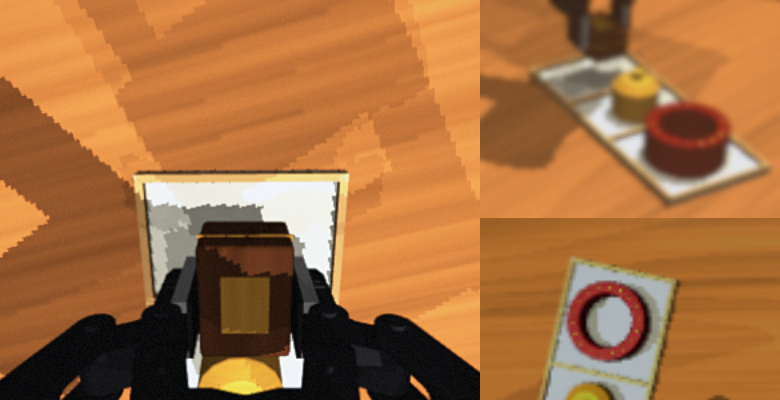

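The box is held square over the small compartment at (245,290). The scene panel shows the pot upright in the middle compartment (635,95) and the cuff flat in the large one (685,140). Next I lower and release the box.

jog_arm([
  [[1, 0, 12, 0, 0, 0, 25], [0, 0, 10, 0, 0, 0, 25], [0, 0, 5, 0, 0, 0, 25], [0, 0, 3, 0, 0, 0, 25], [0, 0, 0, 0, 0, 0, 25], [0, 0, 0, 0, 0, 0, 45], [0, 0, 0, 0, 0, 0, 50], [0, 0, 0, 0, 0, 0, 50], [0, 0, -20, 0, 0, 0, 50], [0, 0, -35, 0, 0, 0, 50]],
])

```text
time_s: 14.7
eef_pos: [0.4311, 0.2944, 0.0622]
eef_rot: [-0.003, 0.122, 0.993, -0.002]
wrist_force: [0.1, 0.9, 0.1]
opening: 0.585
grasp_force: 0.0
```

```bash
python3 go.py 434 -144 110 76
```

```text
t 14.7 tcp [431.1 294.4  62.2] yline 76.0 tilt [-0.006 -0.002 -1.   ] open 50.0 F [0.1 0.9 0.1] q5 -0.95
shift now [-108.9 -424.8  -46.8]
rz -0.001 shift after turn [-108.6 -424.8  -46.8]
```

```bash
python3 go.py 420.1 -133.3 110 34.4
```

```text
t 14.7 tcp [431.1 294.4  62.2] yline 76.0 tilt [-0.006 -0.002 -1.   ] open 50.0 F [0.1 0.9 0.1] q5 -0.95
shift now [ -92.8 -417.7  -46.8]
rz 0.725 shift after turn [-346.4 -250.9  -48.7]
```

jog_arm([
  [[0, 0, -20, 0, 0, 0.145, 40], [0, 0, -15, 0, 0, 0.145, 40], [0, 0, -10, 0, 0, 0.145, 40], [0, 0, 0, 0, 0, 0.145, 40], [0, 0, 0, 0, 0, 0.145, 40], [-24, -17, 0, 0, 0, 0, 40], [-35, -25, 0, 0, 0, 0, 40], [-35, -25, 0, 0, 0, 0, 40], [-35, -25, 0, 0, 0, 0, 40], [-35, -25, 0, 0, 0, 0, 40]],
])

```text
time_s: 15.7
eef_pos: [0.4294, 0.0925, 0.1092]
eef_rot: [0.0, 0.466, 0.885, 0.0]
wrist_force: [-0.5, -0.0, 0.8]
opening: 0.466
grasp_force: 0.0
```

```bash
python3 go.py 420.1 -133.3 110 34.4
```

```text
t 15.7 tcp [429.4  92.5 109.2] yline 34.5 tilt [ 0. -0. -1.] open 39.8 F [-0.5 -0.   0.8] q5 -0.66
shift now [-180.9 -135.4   -0.8]
rz 0.001 shift after turn [-181.1 -135.2   -0.8]
```

jog_arm([
  [[-35, -26, 0, 0, 0, 0, 40], [-35, -26, 0, 0, 0, 0, 40], [-35, -26, 0, 0, 0, 0, 40], [-35, -26, 0, 0, 0, 0, 40], [-25, -19, 0, 0, 0, 0, 40], [-13, -10, 0, 0, 0, 0, 40], [0, 0, 25, 0, 0, 0, 40], [0, 0, 25, 0, 0, 0, 40], [0, 0, 23, 0, 0, 0, 40], [0, 0, 0, 0, 0, 0, 40]],
])

```text
time_s: 16.7
eef_pos: [0.4181, -0.1267, 0.0336]
eef_rot: [-0.003, 0.466, 0.885, 0.0]
wrist_force: [-1.0, 0.2, -1.1]
opening: 0.467
grasp_force: 0.0
```

```bash
python3 - <<'E'
from m import *
from go import *
go(420.1,-133.3,4,34.4); w=grab('wrist'); t=grab('top')
a=cv2.resize(w['frame'][100:340,110:390],(560,480)); c=cv2.resize(t['frame'][170:300,120:190],(240,480),interpolation=3)
cv2.imwrite('pics/w8.png',np.hstack([a,c]))
E
```

```text
t 16.7 tcp [ 418.1 -126.7   33.6] yline 34.4 tilt [-0.005  0.003 -1.   ] open 39.8 F [-1.   0.2 -1.1] q5 -1.17
shift now [-6.7 -2.  29.5]
rz 0.0 shift after turn [-6.7 -2.  29.5]
```

View pics/w8.png

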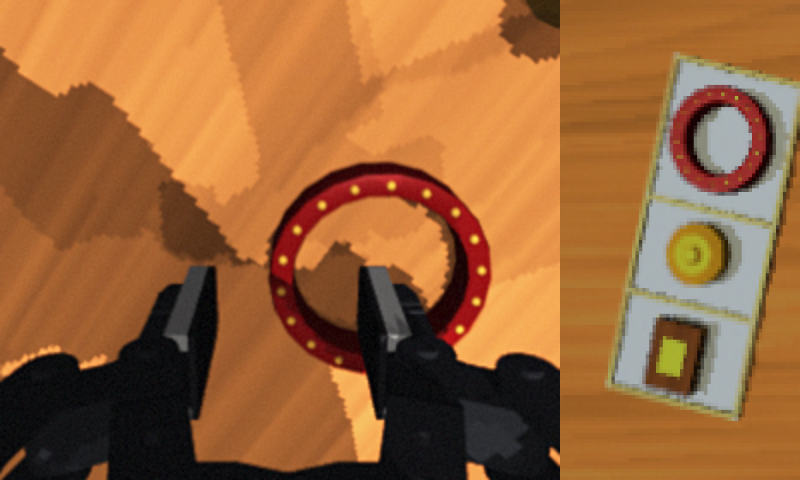

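The slim bangle's left wall is centred at (281,268) between the fingers (203 and 370), with the right finger inside the ring. The top-view panel shows the box, pot and cuff each inside its compartment. I make a small correction and descend carefully.

jog_arm([
  [[-3, -2, 8, 0, 0, 0, 40], [0, 0, 8, 0, 0, 0, 40], [0, 0, 6, 0, 0, 0, 40], [0, 0, 4, 0, 0, 0, 40], [0, 0, 0, 0, 0, 0, 40], [0, 0, 0, 0, 0, 0, 40], [0, 0, 0, 0, 0, 0, 40], [0, 0, 0, 0, 0, 0, 30], [0, 0, 0, 0, 0, 0, 30], [0, 0, 0, 0, 0, 0, 30]],
])

```text
time_s: 17.8
eef_pos: [0.4208, -0.1317, 0.0104]
eef_rot: [0.0, 0.466, 0.885, -0.0]
wrist_force: [-0.4, -0.0, -0.9]
opening: 0.349
grasp_force: 0.0
```

jog_arm([
  [[0, 0, 3, 0, 0, 0, 30], [0, 0, 2, 0, 0, 0, 20], [0, 0, 0, 0, 0, 0, 10], [0, 0, 0, 0, 0, 0, 0], [0, 0, 0, 0, 0, 0, 0], [0, 0, 0, 0, 0, 0, 0], [0, 0, 0, 0, 0, 0, 0], [0, 0, 0, 0, 0, 0, 0], [0, 0, -8, 0, 0, 0, 0], [0, 0, -12, 0, 0, 0, 0]],
])

```text
time_s: 18.8
eef_pos: [0.4201, -0.1313, 0.0255]
eef_rot: [-0.001, 0.466, 0.885, 0.0]
wrist_force: [-0.3, 1.2, -0.9]
opening: 0.074
grasp_force: 59.0
```

```bash
python3 go.py 523.5 -317.8 90 34.4
```

```text
t 18.8 tcp [ 420.1 -131.3   25.5] yline 34.4 tilt [-0.001  0.001 -1.   ] open 6.3 F [-0.3  1.2 -0.9] q5 -1.17
shift now [-212.2  -20.2  -64.8]
rz 0.001 shift after turn [-212.2  -20.1  -64.8]
```

jog_arm([
  [[0, 0, -25, 0, 0, 0, 0], [0, 0, -25, 0, 0, 0, 0], [-25, -2, -10, 0, 0, 0, 0], [-40, -4, 0, 0, 0, 0, 0], [-45, -4, 0, 0, 0, 0, 0], [-45, -4, 0, 0, 0, 0, 0], [-35, -4, 0, 0, 0, 0, 0], [-20, -2, 0, 0, 0, 0, 0], [0, 0, 0, 0, 0, 0, 0], [0, 0, 0, 0, 0, 0, 0]],
])

```text
time_s: 19.8
eef_pos: [0.5226, -0.3158, 0.0857]
eef_rot: [-0.0, 0.466, 0.885, 0.0]
wrist_force: [-0.6, 0.2, -0.8]
opening: 0.078
grasp_force: 58.9
```

```bash
python3 - <<'E'
from m import *
from go import *
go(524.5,-318,9.5,34.4); w=grab('wrist','w9.png')
E
```

```text
t 19.8 tcp [ 522.6 -315.8   85.7] yline 34.4 tilt [-0.  0. -1.] open 6.7 F [-0.6  0.2 -0.8] q5 -1.34
shift now [-2.9  0.4 76.2]
rz 0.0 shift after turn [-2.9  0.4 76.2]
```

View pics/w9.png

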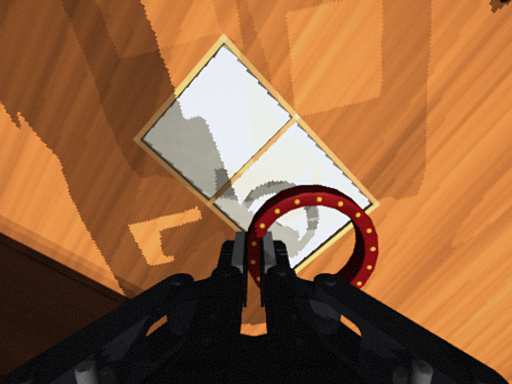

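The held bangle is at (312,245), over the large compartment, whose corners are (297,117), (378,207), (290,275) and (212,200). The fingers lie on its diagonal as planned. Next I lower it.

jog_arm([
  [[-2, 0, 20, 0, 0, 0, 0], [-1, 0, 22, 0, 0, 0, 0], [0, 0, 16, 0, 0, 0, 0], [0, 0, 9, 0, 0, 0, 0], [0, 0, 5, 0, 0, 0, 0], [0, 0, 3, 0, 0, 0, 0], [0, 0, 0, 0, 0, 0, 0], [0, 0, 0, 0, 0, 0, 0], [0, 0, 0, 0, 0, 0, 0], [0, 0, 0, 0, 0, 0, 0]],
])

```text
time_s: 20.85
eef_pos: [0.5249, -0.3189, 0.0108]
eef_rot: [0.0, 0.466, 0.885, -0.0]
wrist_force: [0.8, -0.6, -0.3]
opening: 0.078
grasp_force: 58.9
```

jog_arm([
  [[0, 0, 1.5, 0, 0, 0, 0], [0, 0, 0, 0, 0, 0, 0], [0, 0, 0, 0, 0, 0, 14], [0, 0, 0, 0, 0, 0, 20], [0, 0, 0, 0, 0, 0, 20], [0, 0, -10, 0, 0, 0, 20], [0, 0, -25, 0, 0, 0, 20], [0, 0, -35, 0, 0, 0, 30], [0, 0, -30, 0, 0, 0, 34], [0, 0, 0, 0, 0, 0, 34]],
])

```text
time_s: 21.85
eef_pos: [0.5275, -0.3211, 0.115]
eef_rot: [0.005, 0.466, 0.885, -0.001]
wrist_force: [-0.3, 0.6, 0.9]
opening: 0.397
grasp_force: 0.0
```

```bash
python3 - <<'E'
from m import *
from go import *
t=grab('top')
for n,g in(('child',(.688,-.068)),('slim',(.549,-.3)),('short',(.513,-.293)),('long',(.516,.275)),('cuff',(.58,.258)),('pot',(.5,.279))):
    try: print(n,measure(t,n,g))
    except Exception as e: print(n,e)
P=toplane(t,[[293,163]],.008)*1000; print(P)
go(690,-68,110,79.4)
E
```

```text
child [685.  -49.1  36.1   9.3  19.1]
slim [ 551.9 -303.    67.1   66.3   -1.9]
short [ 514.3 -293.   171.8   94.4  -10.9]
long [516.8 274.9 232.6  95.4 -13.7]
cuff [584.5 259.8  75.8  72.   89.2]
pot [504.2 279.5  44.5  38.4  89.1]
[[689.98341221 -67.74051229   8.        ]]
t 21.9 tcp [ 526.2 -320.1  112.4] yline 34.4 tilt [ 0.005 -0.004 -1.   ] open 34.1 F [ 0.8  0.4 -0.4] q5 -1.34
shift now [115.3 277.6   2.1]
rz -0.785 shift after turn [-114.6  277.9    3.4]
```

jog_arm([
  [[0, 0, 0, 0, 0, -0.145, 34], [0, 0, 0, 0, 0, -0.145, 34], [0, 0, 0, 0, 0, -0.145, 34], [0, 0, 0, 0, 0, -0.145, 34], [0, 0, 0, 0, 0, -0.145, 34], [-5, 14, 0, 0, 0, -0.06, 34], [-14, 37, 0, 0, 0, 0, 34], [-16, 42, 0, 0, 0, 0, 34], [-16, 42, 0, 0, 0, 0, 34], [-16, 42, 0, 0, 0, 0, 34]],
])

```text
time_s: 22.9
eef_pos: [0.6235, -0.1557, 0.1075]
eef_rot: [-0.001, 0.093, 0.996, 0.0]
wrist_force: [1.6, -0.3, 0.5]
opening: 0.399
grasp_force: 0.0
```

```bash
python3 go.py 694 -45.2 110 79.4
```

```text
t 22.9 tcp [ 623.5 -155.7  107.5] yline 79.4 tilt [-0.002  0.001 -1.   ] open 34.0 F [ 1.6 -0.3  0.5] q5 -1.81
shift now [-48.9 121.6  -2.5]
rz -0.0 shift after turn [-48.9 121.6  -2.5]
```

jog_arm([
  [[-15, 38, 0, 0, 0, 0, 34], [-15, 38, 0, 0, 0, 0, 34], [-12, 28, 0, 0, 0, 0, 34], [-6, 14, 0, 0, 0, 0, 34], [0, 0, 25, 0, 0, 0, 34], [0, 0, 25, 0, 0, 0, 34], [0, 0, 18, 0, 0, 0, 34], [0, 0, 0, 0, 0, 0, 34], [0, 0, 0, 0, 0, 0, 34], [0, 0, 0, 0, 0, 0, 34]],
])

```text
time_s: 23.9
eef_pos: [0.6936, -0.051, 0.0423]
eef_rot: [0.001, 0.093, 0.996, -0.0]
wrist_force: [0.3, 0.5, 0.5]
opening: 0.397
grasp_force: 0.0
```

```bash
python3 - <<'E'
from m import *
from go import *
go(694,-45.2,5,79.4); w=grab('wrist')
cv2.imwrite('pics/w10.png',cv2.resize(w['frame'][100:340,110:390],(560,480)))
E
```

```text
t 23.9 tcp [693.6 -51.   42.3] yline 79.4 tilt [ 0.002 -0.001 -1.   ] open 33.9 F [0.3 0.5 0.5] q5 -1.63
shift now [ 0.8  5.7 37.3]
rz -0.0 shift after turn [ 0.8  5.7 37.3]
```

View pics/w10.png

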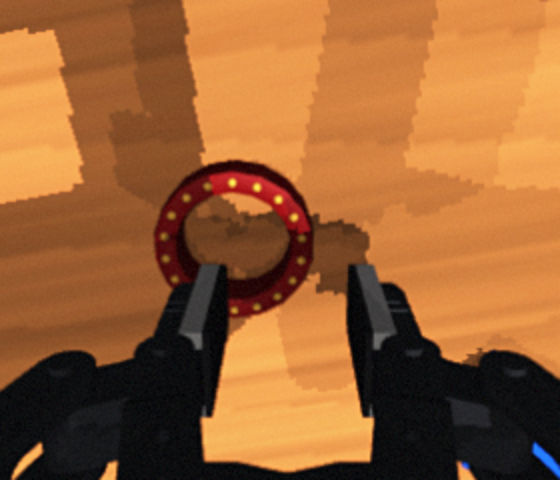

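The child's bangle is centred at (235,238), with its right wall at x≈301. The fingers are at 212 and 360, so I need about +5 mm in y and +2 mm in x. Then I descend and close.

jog_arm([
  [[2, 5, 8, 0, 0, 0, 34], [0, 0, 12, 0, 0, 0, 34], [0, 0, 10, 0, 0, 0, 34], [0, 0, 4, 0, 0, 0, 34], [0, 0, 2, 0, 0, 0, 34], [0, 0, 0, 0, 0, 0, 34], [0, 0, 0, 0, 0, 0, 24], [0, 0, 0, 0, 0, 0, 24], [0, 0, 0, 0, 0, 0, 24], [0, 0, 0, 0, 0, 0, 24]],
])

```text
time_s: 24.95
eef_pos: [0.6917, -0.045, 0.0051]
eef_rot: [0.0, 0.092, 0.996, -0.0]
wrist_force: [-0.1, -0.1, 0.0]
opening: 0.279
grasp_force: 0.0
```

jog_arm([
  [[0, 0, 0, 0, 0, 0, 10], [0, 0, 0, 0, 0, 0, 0], [0, 0, 0, 0, 0, 0, 0], [0, 0, 0, 0, 0, 0, 0], [0, 0, 0, 0, 0, 0, 0], [0, 0, 0, 0, 0, 0, 0], [0, 0, -12, 0, 0, 0, 0], [0, 0, -20, 0, 0, 0, 0], [0, 0, -25, 0, 0, 0, 0], [0, 0, -25, 0, 0, 0, 0]],
])

```text
time_s: 25.95
eef_pos: [0.6911, -0.045, 0.0876]
eef_rot: [-0.001, 0.092, 0.996, -0.0]
wrist_force: [1.1, -0.3, -0.9]
opening: 0.085
grasp_force: 56.3
```

```bash
python3 go.py 469 -261 90 79.4
```

```text
t 25.95 tcp [691.1 -45.   87.6] yline 79.4 tilt [-0.001  0.    -1.   ] open 7.3 F [ 1.1 -0.3 -0.9] q5 -1.62
shift now [ 178.6 -253.1   -2.2]
rz 0.0 shift after turn [ 178.5 -253.1   -2.2]
```

jog_arm([
  [[15, -21, 0, 0, 0, 0, 0], [24, -34, 0, 0, 0, 0, 0], [27, -38, 0, 0, 0, 0, 0], [27, -38, 0, 0, 0, 0, 0], [27, -38, 0, 0, 0, 0, 0], [27, -38, 0, 0, 0, 0, 0], [20, -29, 0, 0, 0, 0, 0], [12, -17, 0, 0, 0, 0, 0], [0, 0, 0, 0, 0, 0, 0], [0, 0, 0, 0, 0, 0, 0]],
])

```text
time_s: 26.95
eef_pos: [0.4691, -0.261, 0.0872]
eef_rot: [0.0, 0.093, 0.996, -0.0]
wrist_force: [0.4, 0.4, -0.6]
opening: 0.087
grasp_force: 56.3
```

```bash
python3 - <<'E'
from m import *
from go import *
go(469,-261,9.5,79.4); w=grab('wrist','w11.png')
E
```

```text
t 26.95 tcp [ 469.1 -261.    87.2] yline 79.3 tilt [ 0. -0. -1.] open 7.4 F [ 0.4  0.4 -0.6] q5 -2.11
shift now [ 0.1  0.  77.7]
rz -0.001 shift after turn [ 0.1  0.  77.7]
```

View pics/w11.png

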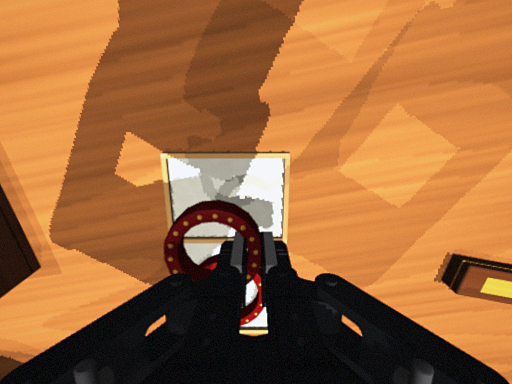

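The bangle is held at (213,243). The small compartment spans columns 168–287 and rows 157–238, so the spot under the tool (254,197) is right. Next I lower and release.

jog_arm([
  [[0, 0, 20, 0, 0, 0, 0], [0, 0, 22, 0, 0, 0, 0], [0, 0, 18, 0, 0, 0, 0], [0, 0, 9, 0, 0, 0, 0], [0, 0, 5, 0, 0, 0, 0], [0, 0, 3, 0, 0, 0, 0], [0, 0, 0.5, 0, 0, 0, 0], [0, 0, 0, 0, 0, 0, 0], [0, 0, 0, 0, 0, 0, 14], [0, 0, 0, 0, 0, 0, 18]],
])

```text
time_s: 28.0
eef_pos: [0.4694, -0.2611, 0.0098]
eef_rot: [0.0, 0.092, 0.996, -0.0]
wrist_force: [-0.2, -0.1, -1.0]
opening: 0.212
grasp_force: 0.0
```

jog_arm([
  [[0, 0, 0, 0, 0, 0, 18], [0, 0, -10, 0, 0, 0, 18], [0, 0, -25, 0, 0, 0, 18], [0, 0, -35, 0, 0, 0, 30], [0, 0, -35, 0, 0, 0, 40], [10, 10, -35, 0, 0, 0, 40], [30, 40, -20, 0, 0, 0, 40], [30, 40, 0, 0, 0, 0, 40], [30, 40, 0, 0, 0, 0, 40], [0, 0, 0, 0, 0, 0, 40]],
])

```text
time_s: 29.0
eef_pos: [0.3931, -0.113, 0.1675]
eef_rot: [-0.001, 0.091, 0.996, 0.001]
wrist_force: [0.2, 0.5, -0.4]
opening: 0.469
grasp_force: 0.0
```

```bash
python3 - <<'E'
from m import *
from go import *
go(469,-261,110); t=grab('top'); s=grab('scene')
T=t['frame']
a=cv2.resize(T[170:300,125:205],(300,488),interpolation=3);b=cv2.resize(T[170:300,350:430],(300,488),interpolation=3)
c=cv2.resize(s['frame'][100:300,60:160],(200,244)); d=cv2.resize(s['frame'][100:190,270:370],(200,244))
cv2.imwrite('pics/f.png',np.hstack([a,b,np.vstack([c,d])]))
P=cloud(t); u,v=np.array([.97,-.24]),np.array([.24,.97])
for n,g,H_ in(('cuff',(.582,.2585),.038),('pot',(.5005,.279),.034),('box',(.4345,.2953),.032),('slim',(.551,-.3),.020),('child',(.465,-.284),.020)):
    q=P[(np.linalg.norm(P[...,:2]-g,axis=-1)<.045)&(P[...,2]>.013)]
    print(n,'top z',np.percentile(q[:,2],[50,90]).round(3),'exp',H_,'ctr',((q[:,:2].min(0)+q[:,:2].max(0))/2).round(3),'size',np.ptp(q[:,:2],0).round(3))
E
```

```text
t 29.0 tcp [ 393.1 -113.   167.5] yline 79.6 tilt [-0.002  0.002 -1.   ] open 40.1 F [ 0.2  0.5 -0.4] q5 -1.96
shift now [-101.6 -132.    57. ]
cuff top z [0.038 0.041] exp 0.038 ctr [0.582 0.256] size [0.073 0.074]
pot top z [0.039 0.045] exp 0.034 ctr [0.498 0.273] size [0.082 0.052]
box top z [0.032 0.035] exp 0.032 ctr [0.43  0.293] size [0.065 0.064]
slim top z [0.02  0.023] exp 0.02 ctr [ 0.55 -0.3 ] size [0.07  0.072]
child top z [0.02  0.023] exp 0.02 ctr [ 0.464 -0.282] size [0.079 0.054]
```

View pics/f.png

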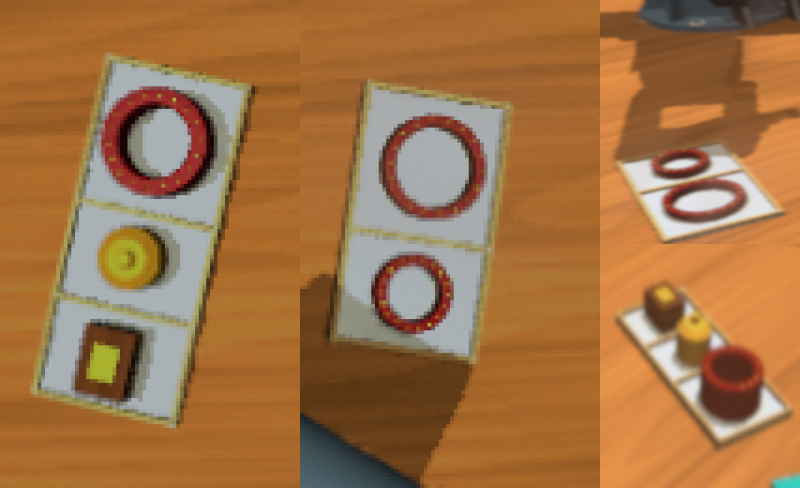

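The top view shows all five items inside their own compartments: cuff (157,140), pot (130,258), box (105,362), slim bangle (433,166) and child's bangle (412,293). The measured top heights match each item lying flat on the tray floor.

```bash
python3 -c "
from bench import ctrl
print(ctrl.hand_in())"
```

```text
the job is handed in; nothing more can be done
None
```

Both gift sets are made up and handed in at about 29 s. All five items sit flat or upright in their own compartments, and I never gripped or moved the oblong box, the flacon or the look-alikes.

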